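# Test the extraction trip and hold the sprung gate half open

### The job

Start up the bench extraction: press the test button on the trip unit so that its lever drops by itself, then lift the lever back up so that it stays up on its own. Then slide the sprung gate of the extraction inlet open to half its travel, handle level with the two studs, and keep it there: finish while still holding the gate against its spring. Leave the tools and stock on the bench where they are.

Things in the scene. Friction and masses are not known exactly. Their poses are not given: they have to be found in the camera images.
- breaker: trip unit of the extraction fan, fixed to the bench: grey enclosure 180 (its x) x 150 (y) x 60 mm with a white raised block 80 x 130 x 30 mm in the middle of its top (block top 90 mm above the bench). Origin at the centre of its underside, z up; the lever drops towards its -x. On the block: flip lever at y = +30 mm, round test button at x = +5, y = -35 mm.
- button_top (a point): centre of the top of the round black test button (24 mm diameter, 11 mm proud of the white block, 101 mm above the bench); pressed straight down
- test_button (a joint): depth the test button is pressed, m: 0 out, 0.008 fully in. Sprung: 1.2 N at the start of travel, 4 N fully in; lever trips at about 0.004. Springs back out when let go.
- lever (a joint): angle of the flip lever, rad: 0 = up (leaning 0.2 rad past vertical towards the breaker's +x, resting there by its own weight), 0.2 = vertical, 1.35 = dropped towards the breaker's -x (1.15 rad from vertical). Top-heavy and free: past vertical it falls to that side by itself, so it stays up only when carried well past vertical; needs under 1 N.
- lever_grip (a point): centre of the lever's black grip, a bar 18 mm wide (along the breaker's y), 14 mm thick, 26 mm long, 55 mm from the pivot (grip end 68 mm from the pivot); steel stem 12 mm wide below it
- lever_pivot (a point): the lever's hinge point, 82 mm above the bench, 8 mm below the white block's top; hinge axis along the breaker's y
- gate_box: extraction inlet box fixed to the bench: grey, 260 (its x) x 150 (y) x 70 mm, round outlet stub at the +x end, an 80 mm square dark inlet with grille bars in its top, covered by a steel slide plate. Origin at centre of underside, z up. The plate runs along the box's x between two rails (y = +/-60 mm, tops 82 mm above the bench) and opens towards the box's -x.
- half_mark (a point): top of the dark stud on the +y rail of the inlet box (8 mm diameter, 10 mm tall, top 92 mm above the bench, at box x = +10 mm, y = +60 mm); a like stud stands on the other rail. They mark half travel: the middle of the handle is level with both studs when the gate is half open.
- gate (a joint): how far the sprung gate is open, m: 0 shut, 0.08 fully open, 0.04 half. Spring shuts it: 4 N at the start rising to 13.6 N fully open (120 N/m; about 8.8 N at half), friction about 0.4 N
- gate_handle (a point): middle of the top edge of the gate's upright black handle tab: 12 mm thick along the box's x (the slide direction), 50 mm wide along y, 38 mm tall, top 114 mm and slide plate top 76 mm above the bench. Moves with the gate.
- chock: loose wooden chock 110 x 60 x 45 mm lying flat; origin at centre of underside
- cat_casting: small brass cat figure on a dark wooden foot 50 x 50 mm, about 85 mm tall, loose; origin at centre of underside
- jar: amber glass jar with a steel cap, 64 mm diameter, 85 mm tall, loose; origin at centre of underside
- hammer: hammer lying flat, loose; its x axis runs along the handle to the head
- wire_brush: hand brush lying flat, loose; its x axis runs along the handle to the bristles
- bar_stock: dark steel bar 260 x 20 x 12 mm lying flat, loose; origin at centre of underside
- tin: closed tin, 72 mm diameter, 90 mm tall, loose; origin at centre of underside
Things that resemble listed ones, but are neither listed nor needed, are in the scene too. What is shaped like the breaker but orange or pink is not meant.

How it is judged:
On the way, in this order (a step that is already met when the one before it is completed fails the run):
1. the test button is pressed in (value of joint test_button above 0.0025 m).
2. the lever has dropped, untouched by the robot (value of joint lever above 1.1 rad and contact force between each of the fingers, the arm and lever below 0.1 N), for 0.1 s.
3. the lever is back up and stays there untouched (value of joint lever below 0.12 rad and contact force between each of the fingers, the arm and lever below 0.1 N), for 0.3 s.
4. the gate is pulled to half travel by the robot (value of joint gate between 0.033 and 0.047 m and contact force between the fingers and gate above 3 N), for 0.3 s.
At the end, for the whole second after the job is handed in: The robot still holds the gate (its fingers on it with more than 3 N) at rest, 33 to 47 mm open (half travel is 40 mm), and the lever stands up within 0.12 rad of its upper stop, untouched (all of step 3 and all of step 4 and velocity of joint gate between -0.01 and 0.01 m/s); the arm keeps its last pose, push and grip.
It fails at once if a tool or a piece of stock on the bench is moved by more than 30 mm (distance of any of chock, cat_casting, jar, hammer, wire_brush, bar_stock, tin from where it was at the start of the episode above 0.03 m).
It fails at once if the gate is opened while the lever is dropped (value of joint gate above 0.02 m and value of joint lever above 0.6 rad).
It also fails if it takes over 61 s, if anything falls off the work surface, if the arm or the gripper's body presses on something with over 40 N, if the wrist force passes 120 N, or if a joint passes its speed limit or range.

### The arm

A 6-joint arm with a two-finger parallel gripper is mounted at the origin on the work surface. World frame = base frame: x ahead of the robot, y to its left, z up, the work surface at z = 0. Lengths are in m, angles in rad, forces in N, time in s.
With the tool pointing down it reaches from about 0.375 to 0.9 m from the base axis. Payload 3.1 kg.
Tool frame: the origin (TCP) lies between the finger pads; the fingertips stand 11 mm ahead of it and the grasp point (between the pads) lies 8 mm behind it; z points along the fingers, y is the line along which they close (so a half turn about z gives the same grasp; the last joint's range is limited). The gripper opens to 87 mm and grips with 3 to 60 N. Pads are 19 mm wide; open, the fingers measure 117 mm over their backs; the gripper's body (75 mm by 190 mm) begins 51 mm behind the grasp point.
Start: joints at [0.935, 0.527, 1.433, -0, 1.181, -0.178], TCP at [0.276, 0.561, 0.234] pointing down, gripper open.
Joint ranges: [-3.08, 3.08], [-0.75, 2.2], [0.22, 2.44], [-1.43, 4.57], [0, 2.65], [-2.85, 2.85]. Speed limits (rad/s): [2.79, 2.79, 3.14, 3.14, 3.14, 3.14].

### API

Orientations are given as a unit quaternion [x, y, z, w].
In Python, from rig import get_obs, camera, hand_in gives the robot as it stands.
- The arm moves only by the shell command python3 -m pendant 'ROWS' [FORCE]. ROWS is JSON, a list that holds one entry, the list of rows, each a list of 7 numbers: the shift along the tool's x, y, z in m, then the turn, a rotation vector about the tool's x, y, z in degrees, then the opening, from 0 (shut) to 1 (fully open). In form: [[[x, y, z, ax, ay, az, fingers], ...]]. A call has exactly 5 rows; each row shifts and turns the commanded pose from where the row before left it, along the tool's axes as they then stand; what a row does not reach is not made up. A row lasts 1/8 s, in which the tool goes at most 62.5 mm and 10.7 degrees, less where a joint would pass 70% of its speed; a pose out of reach is approached as far as the arm can. A call with a gripper value outside its range is refused whole. The fingers move at their own pace and stop on an object; FORCE is the grip in N (left out, the last holds). Time passes only in rows, so rows that do not move let the fingers close, or fill a call up. It gives the time, the measured TCP pose, the force, the opening and the grip force at its end, in the units of the state.
- get_obs(): the state, without advancing time (a new reading comes with each control period).
- camera(name): name is "scene" or "top" or "wrist"; returns a dict with "img" (400x640x3 uint8, red, green, blue), "intrinsics" (3x3 intrinsics, pixels), "R" (3x3) and "t" (3): a world point X has camera coordinates R X + t; the wrist camera has in their place "T_tool_cam" (4x4, takes a point from camera to tool coordinates, whose origin is the TCP and whose axes are the flange's). Camera axes: x right, y down, z forward; pixel columns grow to the right and rows downward; lengths in m; the calibration is good to about 2 mm. A picture is of the moment at which its call begins: read the wrist's pose just before it. There is no depth.
- hand_in(): hands the job in; it is judged then, once.
The state is a dict: "time": time; "q": joint angles; "joint_velocities": joint speeds; "joint_torque": joint torques, N m; "position": TCP position; "tool_rot": TCP orientation; "ft_force": force on the tool from outside, world axes, zero at the start; "moment": the same for the moment, N m; "grip_width": finger opening in m; "grip_force": force on a finger pad.
Only numpy, scipy, OpenCV 4.12 (cv2) and the standard library are available. Lean on these libraries where they do the work, as an engineer would, in place of code of your own. Each camera call takes 0.05 s, during which the arm holds its last target. There are 200 camera calls.

## Working session

There is one attempt and no reset: what is moved stays moved. The work goes in short steps, Python scripts to look and compute and a shell command to move; the robot and the scene stay as the last step left them, time stands still between calls to the robot, and variables do not carry over. Pictures are saved under pics/ and viewed, at most 10 in all, crops included, and the job is handed in when it is done.

```bash
mkdir -p pics; cat > h.py <<'E'
import numpy as np, cv2
from rig import get_obs, camera
def save(name,fn):
    o=get_obs(); c=camera(name); cv2.imwrite('pics/'+fn,c['img'][:,:,::-1]); 
    np.savez('pics/'+fn+'.npz',pos=o['position'],rot=o['tool_rot'],**c); return o,c
def ray(c,uv,z):
    K,R,t=c['intrinsics'],c['R'],c['t']
    d=R.T@np.linalg.inv(K)@np.array([uv[0],uv[1],1.]); C=-R.T@t
    return C+d*(z-C[2])/d[2]
def proj(c,X):
    p=c['K'] if 'K' in c else c['intrinsics']; x=p@(c['R']@np.array(X)+c['t']); return x[:2]/x[2]
E
python3 - <<'E'
from h import *
for n in('top','scene'):
    o,c=save(n,n+'0.png'); print(n,c['intrinsics'].tolist(),c['R'].round(3).tolist(),c['t'])
print(o)
E
```

```text
top [[365.74740694130554, 0.0, 323.4951861075434], [0.0, 365.74740694130554, 192.8239421471811], [0.0, 0.0, 1.0]] [[-0.003, -1.0, 0.016], [-0.995, 0.001, -0.096], [0.096, -0.016, -0.995]] [-0.03939131  0.51875459  1.19322893]
scene [[512.6544180772532, 0.0, 316.1029239067396], [0.0, 512.6544180772532, 200.02247626408692], [0.0, 0.0, 1.0]] [[-0.869, 0.494, -0.007], [0.406, 0.707, -0.578], [-0.281, -0.506, -0.816]] [ 0.45715331 -0.10148758  1.88081671]
{'time': 0.05, 'q': array([ 9.35489861e-01,  5.28423496e-01,  1.43389287e+00, -2.30609138e-05,
        1.18140950e+00, -1.78474111e-01]), 'joint_velocities': array([ 1.90333228e-05, -1.29738547e-03, -2.10977440e-03,  9.62818248e-05,
       -1.37404450e-03,  3.21379389e-05]), 'joint_torque': array([-5.90045329e-04, -4.41373694e+01, -1.77339810e+01,  6.34380500e-02,
        5.34879381e-02, -3.87039324e-05]), 'position': array([0.27522978, 0.56034684, 0.23260084]), 'tool_rot': array([ 2.26430720e-01,  9.74026689e-01, -9.83744711e-04, -4.12323426e-04]), 'ft_force': array([ 1.10464025, -0.21193044, -0.30459932]), 'moment': array([ 0.04934379,  0.02740634, -0.02752558]), 'grip_force': 0.0, 'grip_width': 0.08683134346872312}
```

View pics/top0.png

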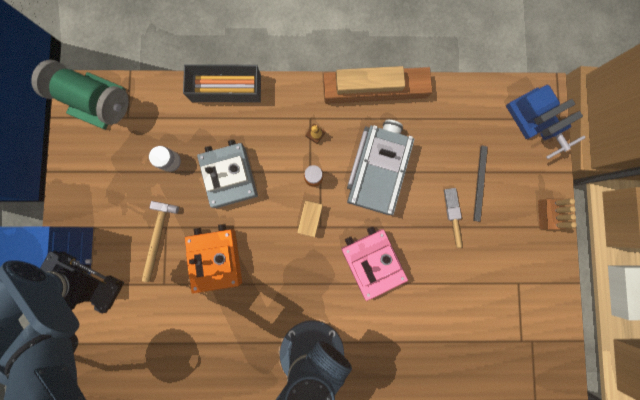

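View pics/scene0.png

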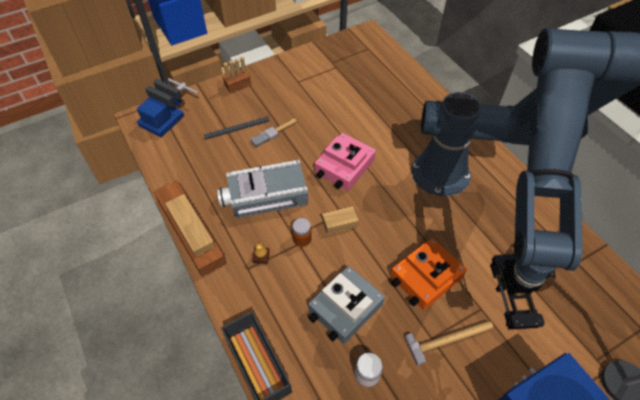

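In the top view, the breaker-like units are grey with a white block at (226,175), orange at (212,260) and pink at (376,264). I choose the grey one by its description. The only inlet box is at (382,168), with its stub at the upper end (393,127) and its dark handle at (387,153). A close crop will check the choice.

```bash
python3 - <<'E'
from h import *
a=cv2.imread('pics/top0.png')
x=cv2.resize(a[130:220,185:275],(400,400),interpolation=cv2.INTER_CUBIC)
y=cv2.resize(a[115:225,335:425],(400,489),interpolation=cv2.INTER_CUBIC)[:400+89]
o=np.zeros((489,800,3),np.uint8);o[:400,:400]=x;o[:,400:]=y
cv2.imwrite('pics/crop1.png',o)
E
```

```text
(no output)
```

View pics/crop1.png

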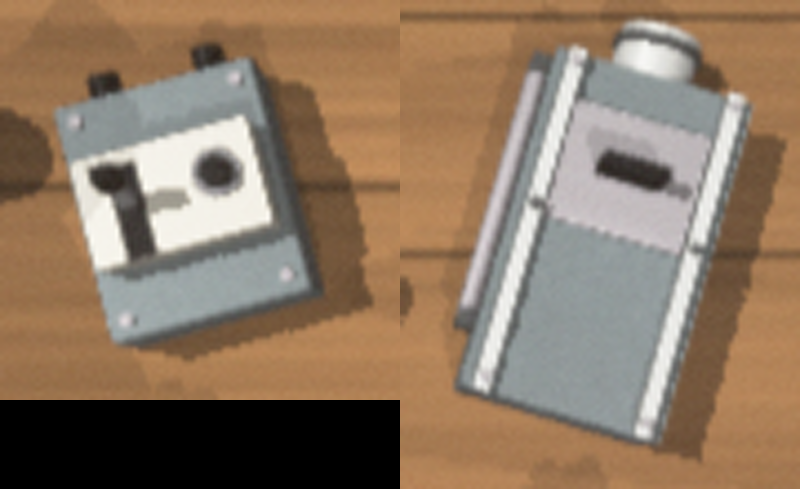

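The crop confirms the choice. The grey unit has a white block, its lever on the left (grip near crop 110,178) and its button at (217,172). The gate box has studs at (538,203) and (698,248) and its handle at (633,170). Next I fit rough poses.

```bash
cat >> h.py <<'E'
from scipy.optimize import least_squares
from scipy.spatial.transform import Rotation as Rn
def load(fn):
    d=dict(np.load('pics/'+fn+'.npz'))
    if 'T_tool_cam' in d:
        T=np.eye(4);T[:3,:3]=Rn.from_quat(d['rot']).as_matrix();T[:3,3]=d['pos']
        M=np.linalg.inv(T@d['T_tool_cam']);d['R']=M[:3,:3];d['t']=M[:3,3]
    return d
def W(p,b): 
    c,s=np.cos(p[2]),np.sin(p[2]); return np.array([p[0]+c*b[0]-s*b[1],p[1]+s*b[0]+c*b[1],b[2]])
def fit(c,pts,p0):
    f=lambda p:np.concatenate([proj(c,W(p,b))-uv for b,uv in pts])
    r=least_squares(f,p0); return r.x,f(r.x).reshape(-1,2).round(1)
E
python3 - <<'E'
from h import *
c=load('top0.png')
k=90/400
B=lambda u,v:(185+u*k,130+v*k)
G=lambda u,v:(335+(u-400)*k,115+v*k)
br=[((.09,.075,.06),B(57,107)),((.09,-.075,.06),B(248,58)),((-.09,.075,.06),B(115,343)),((-.09,-.075,.06),B(315,292)),
((.04,.065,.09),B(72,162)),((.04,-.065,.09),B(250,115)),((-.04,.065,.09),B(100,270)),((.005,-.035,.101),B(217,170))]
p,r=fit(c,br,[.6,.25,.2]);print('breaker',p,r.tolist())
for n,b in(('button',(.005,-.035,.101)),('piv?',(0,.03,.082))):print(n,W(p,b))
for x in(-.02,-.01,0,.01):print(x,(proj(c,W(p,(x+.011,.03,.136)))-[185,130])/k)
ga=[((.01,.06,.092),G(538,202)),((.01,-.06,.092),G(698,247)),((.05,0,.114),G(633,168)),((.13,.06,.082),G(577,50)),((.13,-.06,.082),G(738,98)),((-.13,.06,.082),G(484,385)),((-.13,-.06,.082),G(645,432))]
p,r=fit(c,ga,[.6,-.1,-.2]);print('gate',p,r.tolist())
print(W(p,(.05,0,.114)),W(p,(.01,0,.114)))
for n,u,z in(('cat',(316,128),.08),('jar',(313,175),.085),('tin',(163,158),.09),('chock',(310,219),.045)):print(n,ray(c,u,z))
E
```

```text
breaker [0.57462492 0.2741181  0.2682024 ] [[-0.5, 0.2], [1.4, -0.7], [-0.3, 0.5], [0.1, -0.5], [-0.1, 0.2], [-0.2, 0.0], [-0.4, 0.2], [-0.0, 0.1]]
button [0.58872111 0.24169439 0.101     ]
piv? [0.56667497 0.30304557 0.082     ]
-0.02 [117.29305474 206.56230504]
-0.01 [113.76698757 192.5381694 ]
0 [110.24655315 178.53643671]
0.01 [106.73173798 164.55705332]
gate [ 0.58973563 -0.22847435 -0.28471659] [[-0.4, -0.2], [-0.1, 0.2], [1.0, -0.6], [0.3, -0.5], [-0.2, -1.0], [-0.4, 1.0], [-0.3, 1.0]]
[ 0.6377227  -0.24251863  0.114     ] [ 0.59933305 -0.23128321  0.114     ]
cat [ 0.72418272 -0.01566471  0.08      ]
jar [ 0.56991802 -0.0060591   0.085     ]
tin [0.62349784 0.46785322 0.09      ]
chock [0.43126875 0.00415758 0.045     ]
```

```bash
cat >> h.py <<'E'
def delta(x,y,z,ydeg,o=None):
    "tool-frame shift (mm) and tool-z turn (deg) to a tool-down target with tool y at world angle ydeg (mod 180)"
    o=o or get_obs(); R=Rn.from_quat(o['tool_rot']).as_matrix()
    a=np.degrees(np.arctan2(R[1,1],R[0,1])); d=(ydeg-a+90)%180-90
    sh=(R.T@(np.array([x,y,z])-o['position'])*1e3).round(1)
    # with shift expressed after the turn
    R2=R@Rn.from_rotvec([0,0,-np.radians(d)]).as_matrix()
    sh2=(R2.T@(np.array([x,y,z])-o['position'])*1e3).round(1)
    print('now',o['position'].round(4),'t',round(o['time'],2),'tilt',R[2].round(3),'turn z',round(-d,2),'shift now',sh,'after turn',sh2,'F',np.round(o['ft_force'],1),'w',round(o['grip_width'],4),'gf',round(o['grip_force'],1))
E
python3 -m pendant '[[[0,0,0,0,0,9.6,0],[0,0,0,0,0,9.7,0],[0,0,0,0,0,9.7,0],[0,0,0,0,0,9.7,0],[0,0,0,0,0,9.7,0]]]' 10
python3 -c "
from h import *
delta(.559,.234,.25,15.4)
c=camera('wrist');print(c['T_tool_cam'].round(3).tolist())"
```

```text
time: 0.72
position: [0.2753, 0.5606, 0.2329]
tool_rot: [0.608, 0.794, -0.001, 0.0]
ft_force: [-0.2, 0.1, -0.4]
grip_width: 0.0449
grip_force: 0.0
now [0.2753 0.5606 0.2329] t 0.72 tilt [-0.001 -0.001 -1.   ] turn z -0.29 shift now [-389.2  188.7  -16.9] after turn [-390.2  186.7  -16.9] F [-0.2  0.1 -0.4] w 0.0449 gf 0.0
[[-0.0, -0.959, -0.282, 0.077], [1.0, -0.0, -0.0, 0.001], [-0.0, -0.282, 0.959, -0.151], [0.0, 0.0, 0.0, 1.0]]
```

```bash
python3 - <<'E'
from h import *
delta(.589,.242,.235,15.4)
E
```

```text
now [0.2754 0.5606 0.233 ] t 0.78 tilt [-0.001 -0.001 -1.   ] turn z -0.5 shift now [-388.5  221.1   -2. ] after turn [-390.4  217.7   -2. ] F [ 0.5 -0.2 -1.3] w 0.041 gf 0.0
```

```bash
python3 -m pendant '[[[-0.039,0.022,0,0,0,0,0],[-0.039,0.022,0,0,0,0,0],[-0.039,0.022,0,0,0,0,0],[-0.039,0.022,0,0,0,0,0],[-0.039,0.022,0,0,0,0,0]]]' >/dev/null
python3 -m pendant '[[[-0.039,0.022,0,0,0,0,0],[-0.039,0.022,0,0,0,0,0],[-0.039,0.022,0,0,0,0,0],[-0.039,0.022,0,0,0,0,0],[-0.039,0.022,0,0,0,-0.4,0]]]' 
python3 -m pendant '[[[0,0,0,0,0,0,0],[0,0,0,0,0,0,0],[0,0,0,0,0,0,0],[0,0,0,0,0,0,0],[0,0,0,0,0,0,0]]]' >/dev/null
python3 - <<'E'
from h import *
save('wrist','w1.png'); delta(.589,.242,.235,15.4)
E
```

```text
time: 2.02
position: [0.5921, 0.2423, 0.2331]
tool_rot: [0.602, 0.798, -0.0, -0.0]
ft_force: [0.5, -0.1, -0.7]
grip_width: 0.0005
grip_force: 0.0
now [0.5911 0.2441 0.2337] t 2.7 tilt [ 0.  0. -1.] turn z 0.49 shift now [-1.4 -2.6 -1.3] after turn [-1.4 -2.6 -1.3] F [ 0.  -0.3 -1. ] w 0.0008 gf 0.0
```

View pics/w1.png

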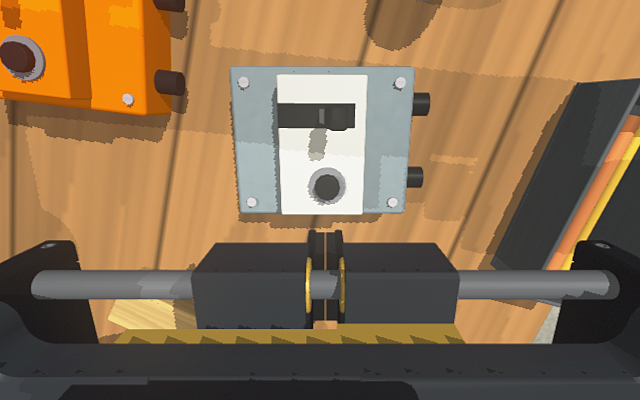

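The wrist view shows the breaker with its block corners at (277,74), (368,74), (363,214) and (281,214), the button at (327,187) and the lever grip at about (343,117). I refine the fit with these.

```bash
python3 - <<'E'
from h import *
c=load('w1.png')
br=[((-.09,.075,.06),(230,67)),((.09,.075,.06),(414,66)),((.09,-.075,.06),(405,213)),((-.09,-.075,.06),(239,213)),
((-.04,.065,.09),(277,74)),((.04,.065,.09),(368,74)),((.04,-.065,.09),(363,214)),((-.04,-.065,.09),(281,214)),((.005,-.035,.101),(327,187))]
p,r=fit(c,br,[.5746,.274,.268]);print('breaker',p,r.tolist())
b=W(p,(.005,-.035,.101));print('button',b,np.degrees(p[2]))
for x in(-.01,0,.01):print(x,proj(c,W(p,(x+.0135,.03,.1486))),proj(c,W(p,(x+.008,.03,.123))))
for n,a in(('dropped grip',(-.05,.03,.104)),('up',(.011,.03,.136))):print(n,W(p,a))
delta(b[0],b[1],.15,np.degrees(p[2]))
E
```

```text
breaker [0.57953717 0.27891212 0.27606786] [[-2.5, -1.9], [2.8, -0.7], [0.3, 1.2], [0.3, 1.0], [-1.2, -0.5], [-0.1, -0.3], [-0.3, 0.7], [0.5, 0.7], [0.4, 1.1]]
button [0.59388795 0.24660027 0.101     ] 15.817523435722768
-0.01 [326.07146901 118.0661647 ] [319.08018449 116.63335152]
0 [339.902849  118.0805597] [331.57415172 116.64638003]
0.01 [353.73368293 118.09495413] [344.06767339 116.65940807]
dropped grip [0.5232532  0.29414743 0.104     ]
up [0.58194341 0.31077448 0.136     ]
now [0.5911 0.2441 0.2337] t 2.7 tilt [ 0.  0. -1.] turn z 0.07 shift now [ 1.7  3.4 83.7] after turn [ 1.7  3.4 83.7] F [ 0.  -0.3 -1. ] w 0.0008 gf 0.0
```

```bash
python3 -m pendant '[[[0.0017,0.0034,0.022,0,0,0,0],[0,0,0.022,0,0,0,0],[0,0,0.022,0,0,0,0],[0,0,0.022,0,0,0,0],[0,0,0.022,0,0,0,0]]]' 
python3 -m pendant '[[[0,0,0.004,0,0,0,0],[0,0,0.004,0,0,0,0],[0,0,0.004,0,0,0,0],[0,0,0.004,0,0,0,0],[0,0,0.002,0,0,0,0]]]'
python3 - <<'E'
from h import *
save('top','top1.png')
a,b=[cv2.imread(f'pics/{n}.png')[140:210,190:260] for n in('top0','top1')]
cv2.imwrite('pics/c2.png',cv2.resize(np.hstack([a,b]),(800,400),interpolation=cv2.INTER_CUBIC))
delta(.594,.2466,.106,15.8)
E
```

```text
time: 3.32
position: [0.5943, 0.2462, 0.123]
tool_rot: [0.603, 0.798, 0.0, 0.0]
ft_force: [-0.5, -0.5, -0.1]
grip_width: 0.0006
grip_force: 0.0
time: 3.95
position: [0.595, 0.2463, 0.1063]
tool_rot: [0.603, 0.798, 0.001, 0.001]
ft_force: [0.2, -0.7, 4.1]
grip_width: 0.0008
grip_force: 1.6
now [0.595  0.2463 0.106 ] t 4.0 tilt [ 0.     0.002 -1.   ] turn z 0.02 shift now [ 0.6 -0.9  0. ] after turn [ 0.6 -0.9  0. ] F [ 0.4 -0.   2.2] w 0.0005 gf 1.6
```

```bash
python3 -m pendant '[[[0,0,-0.025,0,0,0,0],[0,0,-0.025,0,0,0,0],[0,0,-0.025,0,0,0,0.8],[0,0,-0.025,0,0,0,0.8],[0,0,-0.025,0,0,0,0.8]]]' 
python3 -c "
from h import *
print(get_obs()['q'])"
```

```text
time: 4.62
position: [0.5938, 0.2459, 0.231]
tool_rot: [0.603, 0.798, -0.0, -0.0]
ft_force: [0.6, -0.6, -0.2]
grip_width: 0.0226
grip_force: 0.0
[ 2.19053768e-01  5.54829574e-01  1.38739696e+00 -1.25520763e-04
  1.20036950e+00 -5.71446035e-02]
```

```bash
python3 -m pendant '[[[0,0,0,0,0,-10,0.8],[0,0,0,0,0,-10,0.8],[0,0,0,0,0,-10,0.8],[0,0,0,0,0,-10,0.8],[0,0,0,0,0,-10,0.8]]]'  >/dev/null
python3 -m pendant '[[[0,0,0,0,0,-10,0.8],[0,0,0,0,0,-10,0.8],[0,0,0,0,0,-10,0.8],[0,0,0,0,0,-10,0.8],[0,0.05,0,0,0,0,0.8]]]'
python3 -m pendant '[[[0,0.015,0,0,0,0,0.8],[0,0,0,0,0,0,0.8],[0,0,0,0,0,0,0.8],[0,0,0,0,0,0,0.8],[0,0,0,0,0,0,0.8]]]' >/dev/null
python3 - <<'E'
from h import *
save('wrist','w2.png'); delta(.5233,.2941,.15,105.8); print(get_obs()['q'])
E
```

```text
time: 5.88
position: [0.5818, 0.2917, 0.2302]
tool_rot: [-0.136, 0.991, -0.001, -0.0]
ft_force: [-0.0, 1.4, 0.1]
grip_width: 0.0697
grip_force: 0.0
now [0.5768 0.3079 0.2306] t 6.55 tilt [-0. -0. -1.] turn z -0.03 shift now [55.3  1.3 80.6] after turn [55.3  1.3 80.6] F [ 0.4 -0.2  0.5] w 0.0695 gf 0.0
[ 3.19759294e-01  5.70308112e-01  1.35834761e+00 -1.45938714e-04
  1.21289652e+00 -1.52626158e+00]
```

View pics/w2.png

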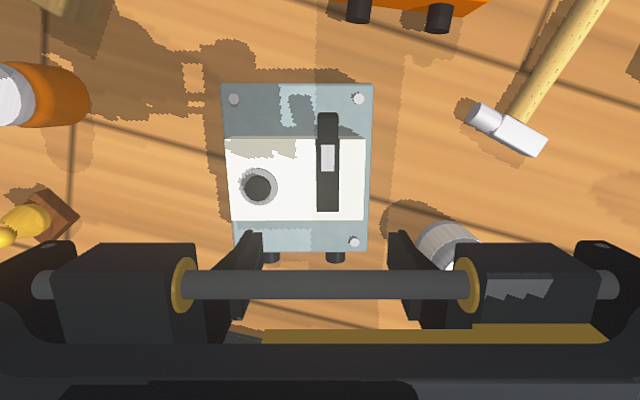

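The lever has dropped towards -x: its grip end is at (327,112), and the grip spans columns 317 to 339. I refine the grip position from this view.

```bash
python3 - <<'E'
from h import *
c=load('w2.png')
br=[((-.09,.075,.06),(374,83)),((-.09,-.075,.06),(221,84)),((-.04,.065,.09),(366,139)),((-.04,-.065,.09),(224,138)),((.04,.065,.09),(363,220)),((.04,-.065,.09),(231,221)),((.005,-.035,.101),(257,187))]
p,r=fit(c,br,[.5795,.279,.276]);print(p,r.tolist())
for x,z in((-.059,.116),(-.065,.103),(-.035,.1055)):print(proj(c,W(p,(x,.021,z))),proj(c,W(p,(x,.039,z))))
g=W(p,(-.05,.03,.104));u=W(p,(.011,.03,.136));print(g,u,np.degrees(p[2]));delta(*g,np.degrees(p[2])+90)
E
```

```text
[0.57898219 0.27937125 0.27131122] [[1.4, -0.5], [-2.6, -2.1], [0.8, -0.3], [-0.2, 0.2], [0.5, 1.2], [-0.1, -0.2], [0.2, 2.3]]
[317.75846026 118.35743006] [339.8848112  118.43219127]
[318.06417337 110.36618875] [339.30404387 110.43856814]
[318.10201891 146.29820945] [338.87154081 146.36628915]
[0.52277133 0.29487412 0.104     ] [0.58153997 0.31122181 0.136     ] 15.54498780278632
now [0.5768 0.3079 0.2306] t 6.55 tilt [-0. -0. -1.] turn z 0.23 shift now [ 55.6   2.2 126.6] after turn [ 55.6   2.  126.6] F [ 0.4 -0.2  0.5] w 0.0695 gf 0.0
```

```bash
python3 -m pendant '[[[0.019,0.002,0,0,0,0,0.5],[0.019,0,0,0,0,0,0.5],[0.019,0,0.03,0,0,0,0.5],[0,0,0.03,0,0,0,0.5],[0,0,0.03,0,0,0,0.5]]]' 5 >/dev/null
python3 -m pendant '[[[0,0,0.02,0,0,0,0.5],[0,0,0.01,0,0,0,0.5],[0,0,0.01,0,0,0,0.5],[0,0,0,0,0,0,0.5],[0,0,0,0,0,0,0.5]]]'
python3 -m pendant '[[[0,0,0,0,0,0,0],[0,0,0,0,0,0,0],[0,0,0,0,0,0,0],[0,0,0,0,0,0,0],[0,0,0,0,0,0,0]]]'
python3 -c "
from h import *
delta(.5228,.2949,.104,105.55)"
```

```text
time: 7.8
position: [0.5206, 0.2948, 0.1006]
tool_rot: [-0.138, 0.99, -0.0, -0.001]
ft_force: [-1.4, -0.1, -1.2]
grip_width: 0.0435
grip_force: 0.7
time: 8.43
position: [0.5224, 0.2947, 0.1012]
tool_rot: [-0.138, 0.99, -0.0, 0.001]
ft_force: [1.2, -3.6, 4.0]
grip_width: 0.0181
grip_force: 5.9
now [0.5224 0.2947 0.1012] t 8.43 tilt [-0.002 -0.001 -1.   ] turn z 0.29 shift now [-0.5  0.1 -2.8] after turn [-0.5  0.1 -2.8] F [ 1.2 -3.6  4. ] w 0.0181 gf 5.9
```

Gripped at 18 mm wide. Now I lift it along the arc.

```bash
python3 -m pendant '[[[-0.0035,0,-0.0065,0,0,0,0],[-0.0043,0,-0.006,0,0,0,0],[-0.0052,0,-0.0053,0,0,0,0],[-0.0057,0,-0.0048,0,0,0,0],[-0.0064,0,-0.0037,0,0,0,0]]]'
python3 -m pendant '[[[-0.0068,0,-0.0031,0,0,0,0],[-0.0071,0,-0.002,0,0,0,0],[-0.0074,0,-0.001,0,0,0,0],[-0.0074,0,0,0,0,0,0],[-0.0073,0,0.001,0,0,0,0]]]'
python3 -m pendant '[[[0,0,0,0,0,0,0],[0,0,0,0,0,0,0],[0,0,0,0,0,0,0.5],[0,0,0,0,0,0,0.5],[0,0,0,0,0,0,0.5]]]'
python3 -m pendant '[[[0,0,0,0,0,0,0.5],[0,0,-0.02,0,0,0,0.5],[0,0,-0.03,0,0,0,0.5],[0,0,-0.03,0,0,0,0.8],[0,0,-0.02,0,0,0,0.8]]]'
python3 -m pendant '[[[0.03,0,0,0,0,0,0.8],[0.03,0,0,0,0,0,0.8],[0,0,0,0,0,0,0.8],[0,0,0,0,0,0,0.8],[0,0,0,0,0,0,0.8]]]' >/dev/null
python3 - <<'E'
from h import *
o,c=save('wrist','w3.png');o,c=save('top','top3.png')
a=cv2.imread('pics/top3.png')[110:230,330:430]
b=cv2.imread('pics/w3.png')[:300]
cv2.imwrite('pics/w3c.png',b)
delta(.638,-.2425,.2,-16.3)
E
```

```text
time: 9.05
position: [0.5445, 0.301, 0.127]
tool_rot: [-0.138, 0.99, -0.001, -0.002]
ft_force: [1.1, -5.9, -1.4]
grip_width: 0.0181
grip_force: 5.0
time: 9.68
position: [0.5804, 0.3111, 0.1325]
tool_rot: [-0.138, 0.99, -0.001, -0.0]
ft_force: [1.0, -5.9, 1.3]
grip_width: 0.018
grip_force: 5.0
time: 10.3
position: [0.5794, 0.3123, 0.1319]
tool_rot: [-0.138, 0.99, 0.0, -0.0]
ft_force: [-0.2, 0.1, -0.6]
grip_width: 0.0391
grip_force: 0.0
time: 10.92
position: [0.5803, 0.312, 0.2336]
tool_rot: [-0.138, 0.99, 0.0, 0.001]
ft_force: [-0.0, -0.8, -0.2]
grip_width: 0.056
grip_force: 0.0
now [0.5231 0.2954 0.2318] t 11.65 tilt [-0.001  0.    -1.   ] turn z -57.89 shift now [  36.  -548.9   31.7] after turn [ 484.  -261.3   31.7] F [ 0.3 -0.4  0.7] w 0.0691 gf 0.0
```

View pics/w3c.png

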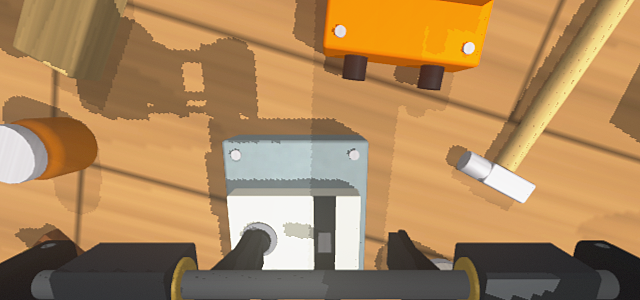

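```bash
for i in 1 2; do :; done
python3 -m pendant '[[[0,0,0,0,0,10.2,0.8],[0,0,0,0,0,10.2,0.8],[0,0,0,0,0,10.2,0.8],[0,0,0,0,0,10.2,0.8],[0,0,0,0,0,10.2,0.8]]]' >/dev/null
python3 -m pendant '[[[0,0,0,0,0,10.2,0.8],[0,0,0,0,0,10.2,0.8],[0,0,0,0,0,10.2,0.8],[0,0,0,0,0,10.2,0.8],[0,0,0,0,0,10.2,0.8]]]' >/dev/null
python3 -m pendant '[[[0,0,0,0,0,10.2,0.8],[0,0,0,0,0,9.9,0.8],[-0.045,0.022,0,0,0,0,0.8],[-0.045,0.022,0,0,0,0,0.8],[-0.045,0.022,0,0,0,0,0.8]]]'
python3 -m pendant '[[[-0.045,0.022,0,0,0,0,0.8],[-0.045,0.022,0,0,0,0,0.8],[-0.045,0.022,0,0,0,0,0.8],[-0.045,0.022,0,0,0,0,0.8],[-0.045,0.022,0,0,0,0,0.8]]]' >/dev/null
python3 -m pendant '[[[-0.045,0.022,0,0,0,0,0.8],[-0.045,0.022,0,0,0,0,0.8],[-0.045,0.022,0,0,0,0,0.8],[-0.045,0.022,0,0,0,0,0.8],[0,0,0,0,0,0,0.8]]]'
python3 -m pendant '[[[0,0,0,0,0,0,0.8],[0,0,0,0,0,0,0.8],[0,0,0,0,0,0,0.8],[0,0,0,0,0,0,0.8],[0,0,0,0,0,0,0.8]]]' >/dev/null
python3 - <<'E'
from h import *
o,c=save('wrist','w4.png');o,c=save('top','top4.png')
b=cv2.imread('pics/w4.png')
a=cv2.resize(cv2.imread('pics/top4.png')[130:220,185:275],(160,160),interpolation=cv2.INTER_CUBIC)
b[-160:,-160:]=a
cv2.imwrite('pics/w4c.png',b)
delta(.638,-.2425,.2,-16.3); print(get_obs()['q'])
E
```

```text
time: 13.52
position: [0.5485, 0.1459, 0.2319]
tool_rot: [0.8, 0.6, 0.0, 0.0]
ft_force: [0.3, 0.1, -0.4]
grip_width: 0.0698
grip_force: 0.0
time: 14.78
position: [0.6248, -0.3019, 0.2313]
tool_rot: [0.801, 0.598, -0.0, 0.001]
ft_force: [0.6, 0.2, -0.2]
grip_width: 0.0698
grip_force: 0.0
now [ 0.6244 -0.2969  0.2321] t 15.5 tilt [-0.  0. -1.] turn z 0.04 shift now [56.  -2.1 32.1] after turn [56.  -2.2 32.1] F [-0.3 -0.3 -0.1] w 0.0697 gf 0.0
[-6.05107447e-01  6.21703581e-01  1.25174919e+00 -1.48040684e-05
  1.26804646e+00 -3.21358582e-01]
```

View pics/w4c.png

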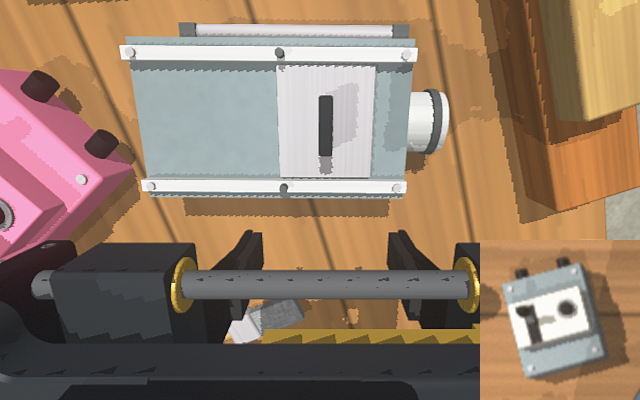

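The lever stands up: in the inset it matches the starting picture. The gate is shut, with its handle at (325,126), studs at (280,51) and (284,187), and rail ends at (121,53), (418,54), (141,187) and (407,187).

```bash
python3 - <<'E'
from h import *
c=load('w4.png')
ga=[((.01,.06,.092),(280,51)),((.01,-.06,.092),(284,187)),((-.13,.06,.082),(121,53)),((.13,.06,.082),(418,54)),((-.13,-.06,.082),(141,187)),((.13,-.06,.082),(407,187))]
p,r=fit(c,ga,[.59,-.2285,-.285]);print(p,r.tolist(),np.degrees(p[2]))
for x in(.045,.05,.055):print(x,proj(c,W(p,(x,.025,.114))),proj(c,W(p,(x,-.025,.114))),proj(c,W(p,(x,-.025,.076))))
h=W(p,(.05,0,.1));print(h,W(p,(.01,0,.1)));delta(*h,np.degrees(p[2]))
E
```

```text
[ 0.59569857 -0.22623955 -0.28781696] [[-0.8, 0.4], [-0.2, 1.9], [-0.7, -0.5], [0.2, -0.2], [1.2, -1.3], [0.5, -0.2]] -16.490697328068038
0.045 [320.37413426  94.46839169] [320.37916005 156.09210278] [320.91131246 149.818482  ]
0.05 [326.56467968  94.49401045] [326.24629107 156.1150028 ] [326.08137973 149.83878517]
0.055 [332.75493249  94.519628  ] [332.11315925 156.13790179] [331.2512429  149.85908755]
[ 0.64364186 -0.24043253  0.1       ] [ 0.60528723 -0.22907815  0.1       ]
now [ 0.6244 -0.2969  0.2321] t 15.5 tilt [-0.  0. -1.] turn z 0.23 shift now [ 59.6   2.7 132.1] after turn [ 59.6   2.5 132.1] F [-0.3 -0.3 -0.1] w 0.0697 gf 0.0
```

```bash
python3 -m pendant '[[[0.03,0.0025,0,0,0,0.2,0.8],[0.029,0,0.02,0,0,0,0.8],[0,0,0.03,0,0,0,0.6],[0,0,0.03,0,0,0,0.5],[0,0,0.02,0,0,0,0.5]]]' 30 >/dev/null
python3 -m pendant '[[[0,0,0.015,0,0,0,0.5],[0,0,0.01,0,0,0,0.5],[0,0,0.005,0,0,0,0.5],[0,0,0,0,0,0,0.5],[0,0,0,0,0,0,0.5]]]'
python3 -m pendant '[[[0,0,0,0,0,0,0],[0,0,0,0,0,0,0],[0,0,0,0,0,0,0],[0,0,0,0,0,0,0],[0,0,0,0,0,0,0]]]'
python3 -c "
from h import *
delta(.6053,-.2291,.102,-16.49)"
```

```text
time: 16.75
position: [0.6438, -0.2415, 0.1027]
tool_rot: [0.801, 0.599, 0.0, 0.001]
ft_force: [-0.5, 1.7, -0.4]
grip_width: 0.0434
grip_force: 0.0
time: 17.38
position: [0.6412, -0.2405, 0.1019]
tool_rot: [0.801, 0.599, -0.001, -0.002]
ft_force: [-6.0, 0.8, 3.5]
grip_width: 0.0112
grip_force: 30.0
now [ 0.6412 -0.2405  0.1019] t 17.38 tilt [ 0.    -0.005 -1.   ] turn z 0.02 shift now [  0.8 -37.6   0.1] after turn [  0.7 -37.6   0.1] F [-6.   0.8  3.5] w 0.0112 gf 30.0
```

```bash
python3 -m pendant '[[[0,-0.007,0,0,0,0,0],[0,-0.008,0,0,0,0,0],[0,-0.008,0,0,0,0,0],[0,-0.008,0,0,0,0,0],[0,-0.008,0,0,0,0,0]]]'
python3 -m pendant '[[[0,0,0,0,0,0,0],[0,0,0,0,0,0,0],[0,0,0,0,0,0,0],[0,0,0,0,0,0,0],[0,0,0,0,0,0,0]]]'
python3 - <<'E'
from h import *
o,c=save('wrist','w5.png');o,c=save('top','top5.png')
o,c=save('scene','sc5.png')
a=cv2.resize(cv2.imread('pics/w5.png')[100:340,160:480],(480,360))
b=cv2.resize(cv2.imread('pics/top5.png')[115:225,335:425],(295,360),interpolation=cv2.INTER_CUBIC)
d=cv2.resize(cv2.imread('pics/sc5.png')[140:240,200:330],(312,240),interpolation=cv2.INTER_CUBIC)
e=cv2.resize(cv2.imread('pics/sc5.png')[260:340,300:390],(270,240),interpolation=cv2.INTER_CUBIC)
m=np.zeros((600,775,3),np.uint8);m[:360,:480]=a;m[:360,480:]=b;m[360:,:312]=d;m[360:,320:590]=e
cv2.imwrite('pics/m5.png',m)
delta(.6053,-.2291,.102,-16.49)
E
```

```text
time: 18.0
position: [0.6091, -0.231, 0.1019]
tool_rot: [0.801, 0.598, 0.002, 0.003]
ft_force: [8.7, 0.3, -6.4]
grip_width: 0.0121
grip_force: 30.2
time: 18.62
position: [0.609, -0.2309, 0.1019]
tool_rot: [0.801, 0.598, 0.002, 0.003]
ft_force: [8.4, -1.8, -5.1]
grip_width: 0.012
grip_force: 30.1
now [ 0.609  -0.2309  0.1019] t 18.77 tilt [-0.     0.008 -1.   ] turn z -0.02 shift now [ 0.7 -4.1 -0.2] after turn [ 0.7 -4.1 -0.2] F [ 7.5 -1.2 -5.1] w 0.0114 gf 30.1
```

View pics/m5.png

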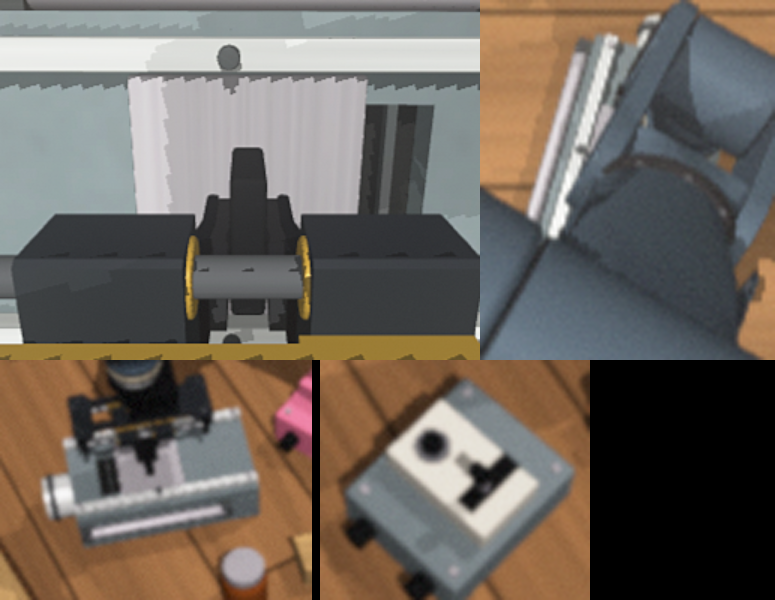

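The gate is partly open, with the handle at mosaic (248,150) slightly right (+x side) of the stud at (229,55), and the lever still up. Measuring the offset in box x:

```bash
python3 - <<'E'
from h import *
c=load('w5.png'); f=lambda u,v:(160+u/1.5,100+v/1.5)
p=[0.5957,-0.2262,-0.2878]
Rm=lambda uv,z:(np.array([[np.cos(p[2]),np.sin(p[2])],[-np.sin(p[2]),np.cos(p[2])]])@(ray(c,uv,z)[:2]-p[:2])).round(4)
print('stud+',Rm(f(229,53),.092),'stud-',Rm(f(232,342),.092),'handle',Rm(f(247.5,149),.114),'plate edges',Rm(f(133,150),.076),Rm(f(366,90),.076))
E
```

```text
stud+ [0.0096 0.0615] stud- [ 0.0094 -0.0529] handle [0.0155 0.0347] plate edges [-0.0286  0.0229] [0.0603 0.0462]
```

Handle and plate put the gate at about 34.5 mm, so I pull about 5.5 mm more.

```bash
python3 -m pendant '[[[0,-0.002,0,0,0,0,0],[0,-0.002,0,0,0,0,0],[0,-0.0017,0,0,0,0,0],[0,0,0,0,0,0,0],[0,0,0,0,0,0,0]]]'
python3 -m pendant '[[[0,0,0,0,0,0,0],[0,0,0,0,0,0,0],[0,0,0,0,0,0,0],[0,0,0,0,0,0,0],[0,0,0,0,0,0,0]]]'
python3 - <<'E'
from h import *
save('wrist','w6.png')
cv2.imwrite('pics/w6c.png',cv2.resize(cv2.imread('pics/w6.png')[100:340,160:480],(480,360)))
delta(.6053,-.2291,.102,-16.49)
E
```

```text
time: 19.4
position: [0.6039, -0.2294, 0.1019]
tool_rot: [0.801, 0.598, 0.002, 0.003]
ft_force: [7.6, -0.9, -5.5]
grip_width: 0.0116
grip_force: 30.1
time: 20.02
position: [0.6039, -0.2294, 0.1019]
tool_rot: [0.801, 0.598, 0.002, 0.003]
ft_force: [9.2, -1.1, -6.3]
grip_width: 0.012
grip_force: 30.1
now [ 0.6039 -0.2294  0.1019] t 20.07 tilt [-0.     0.008 -1.   ] turn z -0.03 shift now [ 0.6  1.2 -0.1] after turn [ 0.6  1.2 -0.1] F [ 7.9 -0.6 -6.1] w 0.0119 gf 30.1
```

View pics/w6c.png

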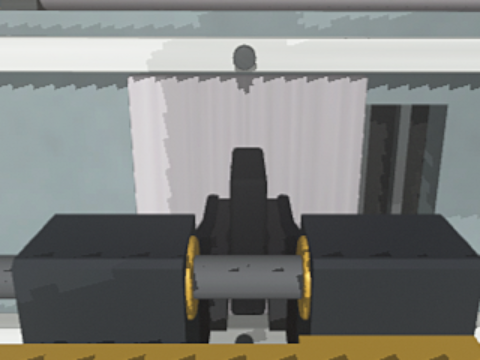

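The handle (247) is now level with both studs (244 and 243), the gate is at about 40 mm and steady, and the grip is 30 N. Handing in.

```bash
python3 -c "
from rig import hand_in
print(hand_in())"
```

```text
the job is handed in; nothing more can be done
None
```

I pressed the test button, the lever dropped, and I lifted it back up so it stays up. I handed in holding the gate at about 40 mm, handle level with the studs, without the arm touching any tools or stock; no verdict came back.

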